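# Square up the pile of plate blanks in the stop tray

### The arm

A 6-joint arm with a two-finger parallel gripper is mounted at the origin on a cart in front of the work surface, level with it; the furniture and walls round the work are solid. World frame = base frame: x ahead of the robot, y to its left, z up, the work surface at z = 0. Lengths are in m, angles in rad, forces in N, time in s.
With the tool pointing down it reaches from about 0.3 to 0.875 m from the base axis. Payload 6.4 kg.
Tool frame: the origin (TCP) lies between the finger pads; the fingertips stand 8 mm ahead of it and the grasp point (between the pads) lies 11 mm behind it (ctrl.finger_overhang is the distance from the TCP to the fingertips, in m); z points along the fingers, y is the line along which they close (so a half turn about z gives the same grasp; the last joint's range is limited). The gripper opens to 85 mm and grips with 20 to 120 N. Pads are 22 mm wide; open, the fingers measure 114 mm over their backs; the gripper's body (76 mm by 85 mm) begins 54 mm behind the grasp point. The pads swing forward as they close: fully open they stand 13 mm farther back than shut.
Start: joints at [-0.206, 0.181, 1.607, -0, 1.354, -0.206], TCP at [0.575, 0, 0.239] pointing down, gripper open.
Joint ranges: [-2.99, 2.99], [-0.89, 2.07], [0.3, 2.58], [-1.14, 4.28], [0, 2.63], [-3.12, 3.12]. Speed limits (rad/s): [2.57, 2.57, 3.01, 3.14, 3.14, 3.14].

### API

Orientations are given as a unit quaternion [w, x, y, z].
In Python, from bench import ctrl, camera gives the robot as it stands.
- The arm moves only by the shell command python3 -m pendant 'ROWS' [OPENING]. ROWS is JSON, a list of rows, each a list of 6 numbers: the shift along the world's x, y, z normalised to -1 to 1, where 1 is 200 mm, then the turn, a rotation vector about the world's x, y, z normalised to -1 to 1, where 1 is pi/2 rad. In form: [[dx, dy, dz, rx, ry, rz], ...]. A call has exactly 10 rows; each row shifts and turns the commanded pose from where the row before left it; what a row does not reach is not made up. A row lasts 1/8 s, in which the tool goes at most 62.5 mm and 10.7 degrees, less where a joint would pass 70% of its speed; a pose out of reach is approached as far as the arm can. A call with a number of a shift or a turn outside -1 to 1 is refused whole. A call with a gripper value outside its range is refused whole. OPENING is the opening, from -1 (shut) to 1 (fully open), set as the call begins (- or left out, the last holds). The fingers move at their own pace and stop on an object; the grip force is fixed at half the most. Time passes only in rows, so rows that do not move let the fingers close, or fill a call up. It gives the time, the measured TCP pose, the force, the opening and the grip force at its end, in the units of the state.
- ctrl.get_obs(): the state, without advancing time (a new reading comes with each control period).
- camera(name): name is "side" or "top" or "wrist"; returns a dict with "color" (400x640x3 uint8, blue, green, red), "fx", "fy", "cx", "cy" (pixels), "xyz" and "rotation" of the camera in the world; the wrist camera has in their place "hand_eye" (4x4, takes a point from camera to tool coordinates, whose origin is the TCP and whose axes are the flange's). Camera axes: x right, y down, z forward; pixel columns grow to the right and rows downward; lengths in m; the calibration is good to about 2 mm. A picture is of the moment at which its call begins: read the wrist's pose just before it. There is no depth.
- ctrl.hand_in(): hands the job in; it is judged then, once.
The state is a dict: "time_s": time; "q": joint angles; "dq": joint speeds; "joint_efforts": joint torques, N m; "eef_pos": TCP position; "eef_rot": TCP orientation; "wrist_force": force on the tool from outside, world axes, zero at the start; "torque": the same for the moment, N m; "opening": opening from 0.0 (shut) to 1.0 (fully open); "grasp_force": force on a finger pad.
Only numpy, scipy, OpenCV 4.12 (cv2) and the standard library are available. Lean on these libraries where they do the work, as an engineer would, in place of code of your own. Each camera call takes 0.05 s, during which the arm holds its last target. There are 200 camera calls.

### The job

The five thin aluminium blanks lie crooked in the squaring tray. Tap the pile square without lifting it: first push it up against the fence of the far stop, then, from the open side opposite, against the fence of the side stop, each time until you feel it bear firmly there (about 10 to 20 N, never 40 N). Repeat the taps until the edges of all five are flush and straight with the tray, leave the pile there by the fences, let go, and leave the dish, the stamp and the vial where they are.

Things in the scene. Friction and masses are not known exactly. Their poses are not given: they have to be found in the camera images.
- tray: Grey squaring tray bolted to the desk, flat floor plate 200 x 180 mm, 10 mm thick, without walls; origin at the centre of its underside, so its floor is 10 mm above the origin. Its x axis (200 mm side) points to the far stop, its y axis to the side stop, z up.
- stop_far: Far stop: steel bracket with black thumbscrew and a straight steel fence, 100 mm along tray y, top 31 mm above the tray floor. The fence was locked anywhere up to 8 mm either side of its middle setting; this is NOT reported: feel for it. Origin: mid-fence inner face at the middle setting, at the tray's underside (tray x 60, y -10 mm), whatever the setting. Its x points outward (tray +x).
- stop_side: Side stop, built alike; fence 100 mm along tray x, locked anywhere up to 8 mm either side of its middle setting, not reported either. Origin: mid-fence inner face at the middle setting, at the tray's underside (tray x -3, y 55 mm), whatever the setting. Its x points outward (tray +y).
- blank0: Thin aluminium blank number 0 of the pile counted from the bottom (0 lies on the tray floor, 4 on top): flat plate 80 mm (its x) by 60 mm (its y) by 5 mm with a small dark hole mark in each corner, about 50 g, loose. Origin at the centre of its underside. The five together stand 25 mm high; shoving the pile over the tray floor takes 1 to 2 N before it meets a stop; the metal is smooth (friction about 0.35).
- blank1: Thin aluminium blank number 1 of the pile counted from the bottom (0 lies on the tray floor, 4 on top): flat plate 80 mm (its x) by 60 mm (its y) by 5 mm with a small dark hole mark in each corner, about 50 g, loose. Origin at the centre of its underside.
- blank2: Thin aluminium blank number 2 of the pile counted from the bottom (0 lies on the tray floor, 4 on top): flat plate 80 mm (its x) by 60 mm (its y) by 5 mm with a small dark hole mark in each corner, about 50 g, loose. Origin at the centre of its underside.
- blank3: Thin aluminium blank number 3 of the pile counted from the bottom (0 lies on the tray floor, 4 on top): flat plate 80 mm (its x) by 60 mm (its y) by 5 mm with a small dark hole mark in each corner, about 50 g, loose. Origin at the centre of its underside.
- blank4: Thin aluminium blank number 4 of the pile counted from the bottom (0 lies on the tray floor, 4 on top): flat plate 80 mm (its x) by 60 mm (its y) by 5 mm with a small dark hole mark in each corner, about 50 g, loose. Origin at the centre of its underside.
- petri_dish: Bystander: shallow clear dish, 56 mm across, 11 mm high; origin at the centre of its underside. Leave it alone.
- stamp: Bystander: wooden hand stamp standing on its foot, 24 x 45 mm, 66 mm high; origin at the centre of its underside. Leave it alone.
- vial: Bystander: small capped vial standing upright, 18 mm across, 44 mm high; origin at the centre of its underside. Leave it alone.
Mind the look-alikes: they are no part of the job. What is shaped like the blank4 but pink is not meant.

How it is judged:
By the outcome, as a careful person would: the job done as asked, in the order asked, and still so for the second after the job is handed in, with the robot touching nothing.
It also fails if it takes over 64 s, if anything falls off the work surface, if the arm or the gripper's body presses on something with over 40 N, if the wrist force passes 120 N, or if a joint passes its speed limit or range.

## Working session

There is one attempt and no reset: what is moved stays moved. The work goes in short steps, Python scripts to look and compute and a shell command to move; the robot and the scene stay as the last step left them, time stands still between calls to the robot, and variables do not carry over. Pictures are saved under pics/ and viewed, at most 10 in all, crops included, and the job is handed in when it is done.

```bash
ls; mkdir -p pics; python3 - <<'E'
from bench import ctrl,camera
import cv2,numpy as np
for n in("top","side"):
    c=camera(n); cv2.imwrite(f"pics/{n}0.png",c["color"]); np.savez(f"{n}0.npz",**c); print(n,c["fx"],c["fy"],c["cx"],c["cy"],c["xyz"],c["rotation"])
o=ctrl.get_obs();print(o["eef_pos"],o["eef_rot"],o["wrist_force"],ctrl.finger_overhang)
E
```

```text
pics
top 392.97399002654106 392.97399002654106 321.519018861094 201.73812768441022 [0.53211351 0.10725107 0.92243497] [ 0.01860752 -0.70342156  0.71020009 -0.02162636]
side 428.6144516579455 428.6144516579455 319.01072875055115 199.58312201431275 [ 0.20533086 -0.59179959  0.46531844] [-0.50184636  0.82967599 -0.20687882  0.13034236]
[5.74509035e-01 1.28588560e-04 2.38462060e-01] [-6.58530673e-04  7.07102984e-01  7.07110133e-01 -4.42881587e-04] [ 0.29070562  0.2180654  -0.20762811] 0.008
```

View pics/top0.png

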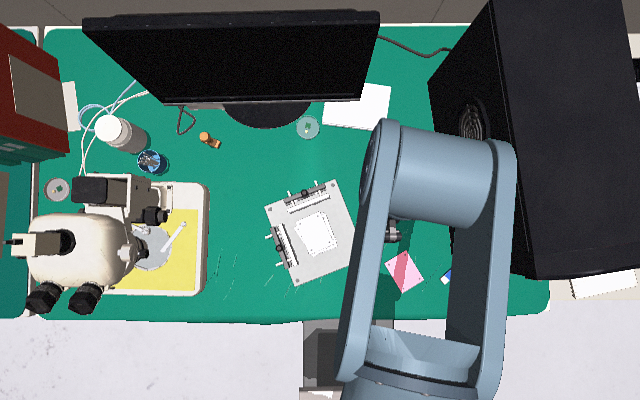

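View pics/side0.png

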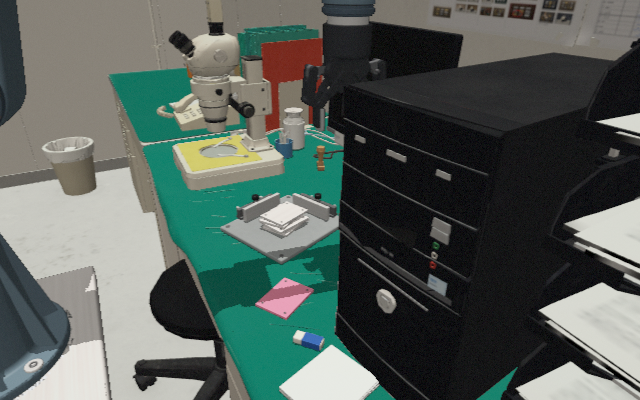

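The top view shows the tray around (310,232), with the far stop at about (308,195) and the side stop at about (280,245). The pile is at (315,235). The dish is at (308,128), the stamp at (210,140) and the pink decoy at (403,270). I can't see the vial yet.

```bash
cat > h.py <<'E'
import numpy as np,cv2
from scipy.spatial.transform import Rotation as R
def rot(q): return R.from_quat([q[1],q[2],q[3],q[0]]).as_matrix()
def ray(c,uv,z):
    M=rot(c["rotation"]) if np.size(c["rotation"])==4 else c["rotation"]
    uv=np.atleast_2d(uv).astype(float)
    d=np.c_[(uv[:,0]-c["cx"])/c["fx"],(uv[:,1]-c["cy"])/c["fy"],np.ones(len(uv))]@M.T
    p=np.array(c["xyz"]); return p+d*((z-p[2])/d[:,2])[:,None]
def wristcam():
    from bench import ctrl,camera
    o=ctrl.get_obs(); c=camera("wrist"); H=np.array(c["hand_eye"]); M=rot(o["eef_rot"])
    c["xyz"]=np.array(o["eef_pos"])+M@H[:3,3]; c["rotation"]=M@H[:3,:3]; return c
E
python3 - <<'E'
from h import *
c=dict(np.load("top0.npz")); im=c["color"]
cr=im[165:300,240:375]; cv2.imwrite("pics/topcrop.png",cv2.resize(cr,None,fx=4.4,fy=4.4,interpolation=cv2.INTER_CUBIC))
hsv=cv2.cvtColor(im,cv2.COLOR_BGR2HSV); m=(hsv[...,1]<60).astype(np.uint8)*255
m[:165]=0;m[300:]=0;m[:,:240]=0;m[:,362:]=0
n,l,s,_=cv2.connectedComponentsWithStats(m);k=l[232,290]; cnt=cv2.findContours((l==k).astype(np.uint8),0,1)[0][0]
r=cv2.minAreaRect(cnt);b=cv2.boxPoints(r);print(s[k],r);print(ray(c,b,.01))
E
```

```text
[ 264  179   98  121 7336] ((312.5, 239.0), (120.0, 97.0), 90.0)
[[0.6384541  0.23671458 0.01      ]
 [0.63636233 0.010429   0.01      ]
 [0.35972462 0.01469578 0.01      ]
 [0.36204978 0.23709633 0.01      ]]
```

View pics/topcrop.png

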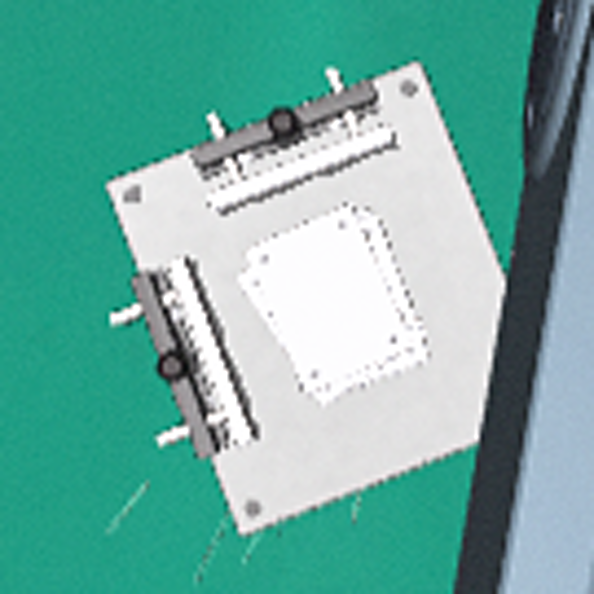

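The crop gives the tray corners: far-left (108,185), far-right (420,62), near-left (240,533). The pile is turned about 7° from the tray, with its long side roughly along tray x.

```bash
python3 - <<'E'
from h import *
c=dict(np.load("top0.npz")); f=lambda p:np.array(p)/4.4+[240,165]
A,B,C=ray(c,[f(p) for p in[(108,185),(420,62),(240,533)]],.01)[:,:2]
x=(A-C)/np.linalg.norm(A-C);y=(A-B)/np.linalg.norm(A-B);yaw=np.arctan2(x[1],x[0]);yaw2=np.arctan2(-y[0],y[1])
print(np.linalg.norm(A-C),np.linalg.norm(A-B),np.degrees([yaw,yaw2])); o=(B+C)/2;print("tray",o)
w=(yaw+yaw2)/2;T=np.array([[np.cos(w),-np.sin(w)],[np.sin(w),np.cos(w)]])
for n,p,z in[("pile",[(252,245),(350,205),(428,352),(320,400)],.03),("farf",[(222,212),(396,143)],.041),("sidef",[(188,258),(257,437)],.041)]:
    print(n,((ray(c,[f(q) for q in p],z)[:,:2]-o)@T*1000).round(1).tolist())
E
```

```text
0.19495001569806528 0.17731445999882486 [20.60248351 21.06019904]
tray [0.51360065 0.118504  ]
pile [[39.3, 27.9], [40.1, -26.6], [-44.8, -36.4], [-47.4, 24.2]]
farf [[60.2, 35.5], [60.7, -59.9]]
sidef [[44.7, 60.1], [-52.4, 60.1]]
```

```bash
python3 -m pendant '[[-0.082,0.0575,0,0,0,-0.096],[-0.082,0.0575,0,0,0,-0.096],[-0.082,0.0575,0,0,0,-0.096],[-0.082,0.0575,0,0,0,-0.096],[-0.082,0.0575,0,0,0,-0.096],[-0.082,0.0575,0,0,0,-0.096],[-0.082,0.0575,0,0,0,-0.096],[-0.082,0.0575,0,0,0,-0.096],[0,0,0,0,0,0],[0,0,0,0,0,0]]' -1
python3 - <<'E'
from h import *
import pickle
c=wristcam(); pickle.dump(c,open("w1.pkl","wb")); cv2.imwrite("pics/w1.png",c["color"])
from bench import ctrl,camera
o=ctrl.get_obs();print(o["eef_pos"],rot(o["eef_rot"]).round(3).tolist(),o["wrist_force"],o["q"])
c=camera("top");cv2.imwrite("pics/top1.png",c["color"])
E
```

```text
time_s: 1.35
eef_pos: [0.4442, 0.0917, 0.2393]
eef_rot: [0.0, 0.983, 0.183, 0.0]
wrist_force: [-0.3, -0.8, -0.6]
opening: -0.001
grasp_force: 0.0
[0.44434071 0.09164843 0.23928764] [[0.934, 0.358, 0.0], [0.358, -0.934, -0.0], [0.0, 0.0, -1.0]] [ 0.04267505 -0.14923165  0.00493535] [-5.91365807e-02 -1.00483273e-01  1.89849612e+00 -1.66072486e-04
  1.34329211e+00  1.14541086e+00]
```

View pics/w1.png

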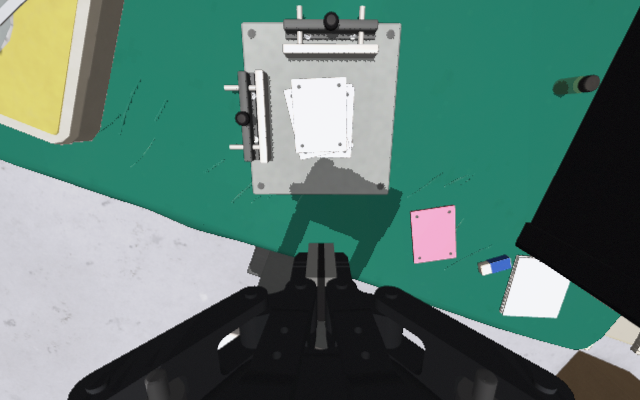

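View pics/top1.png

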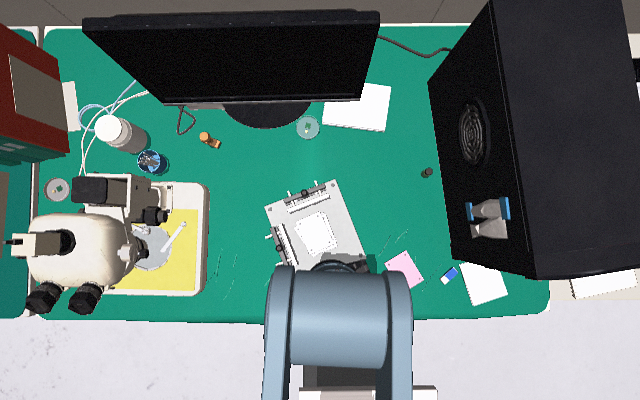

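The wrist view shows the tray with corners (243,23), (400,23), (254,194) and (387,194). The far fence is at y≈53 and the side fence at x≈268. The vial, at (427,172) in the top view, is well clear.

```bash
python3 - <<'E'
from h import *
import pickle
c=pickle.load(open("w1.pkl","rb"))
A,B,C,D=ray(c,[(243,23),(400,23),(254,194),(387.5,194)],.01)[:,:2]
o=(A+B+C+D)/4; v=(A+B-C-D);u=(A+C-B-D); print("tray",o,np.degrees(np.arctan2(v[1],v[0])),np.degrees(np.arctan2(-u[0],u[1])),np.linalg.norm(v)/2,np.linalg.norm(u)/2)
w=np.arctan2(v[1],v[0]);T=np.array([[np.cos(w),-np.sin(w)],[np.sin(w),np.cos(w)]])
for n,p,z in[("topblank",[(293,80),(346,78),(348,154),(294,155)],.035),("farf",[(284,53),(378,53)],.041),("sidef",[(264,71),(267,161)],.041)]:
    print(n,((ray(c,p,z)[:,:2]-o)@T*1000).round(1).tolist())
E
```

```text
tray [0.51312622 0.11897636] 20.804715865612284 21.04495299852057 0.19712875455554252 0.17503128413825067
topblank [[37.5, 30.8], [39.7, -26.9], [-42.6, -31.8], [-44.0, 31.7]]
farf [[62.9, 39.0], [63.3, -59.1]]
sidef [[45.6, 60.9], [-50.3, 62.7]]
```

```bash
python3 -m pendant '[[0,0,-0.17,0,0,0],[0,0,-0.17,0,0,0],[0,0,-0.17,0,0,0],[0,0,-0.17,0,0,0],[0,0,-0.17,0,0,0],[0,0,-0.17,0,0,0],[0,0,-0.03,0,0,0],[0,0,-0.03,0,0,0],[0,0,-0.015,0,0,0],[0,0,0,0,0,0]]' -1
```

```text
time_s: 2.7
eef_pos: [0.4445, 0.092, 0.021]
eef_rot: [0.0, 0.983, 0.181, 0.001]
wrist_force: [-0.2, 0.1, 0.5]
opening: -0.002
grasp_force: 0.0
```

```bash
python3 -m pendant '[[0.0168,0.0064,-0.005,0,0,0],[0.0168,0.0064,0,0,0,0],[0.0168,0.0064,0,0,0,0],[0.0168,0.0064,0,0,0,0],[0.0168,0.0064,0,0,0,0],[0.0168,0.0064,0,0,0,0],[0.0168,0.0064,0,0,0,0],[0.0168,0.0064,0,0,0,0],[0.0168,0.0064,0,0,0,0],[0.0168,0.0064,0,0,0,0]]' -1
python3 -m pendant '[[0.0042,0.0016,0,0,0,0],[0.0042,0.0016,0,0,0,0],[0.0042,0.0016,0,0,0,0],[0.0042,0.0016,0,0,0,0],[0,0,0,0,0,0],[0,0,0,0,0,0],[0,0,0,0,0,0],[0,0,0,0,0,0],[0,0,0,0,0,0],[0,0,0,0,0,0]]' -1
```

```text
time_s: 3.95
eef_pos: [0.4776, 0.1049, 0.0192]
eef_rot: [-0.0, 0.983, 0.181, -0.0]
wrist_force: [-1.2, -0.3, -1.0]
opening: -0.003
grasp_force: 0.5
time_s: 5.2
eef_pos: [0.4807, 0.1061, 0.0193]
eef_rot: [0.0, 0.983, 0.181, -0.0]
wrist_force: [-2.9, -0.0, 0.6]
opening: 0.001
grasp_force: 1.2
```

```bash
python3 -m pendant '[[0.0014,0.0005,0,0,0,0],[0.0014,0.0005,0,0,0,0],[0.0014,0.0005,0,0,0,0],[0.0014,0.0005,0,0,0,0],[0.0014,0.0005,0,0,0,0],[0.0014,0.0005,0,0,0,0],[0.0014,0.0005,0,0,0,0],[0.0014,0.0005,0,0,0,0],[0,0,0,0,0,0],[0,0,0,0,0,0]]' -1
```

```text
time_s: 6.45
eef_pos: [0.4816, 0.1068, 0.0189]
eef_rot: [-0.0, 0.983, 0.181, -0.002]
wrist_force: [-7.6, -2.2, 3.3]
opening: -0.004
grasp_force: 3.7
```

```bash
python3 -m pendant '[[0.0014,0.0005,0,0,0,0],[0.0014,0.0005,0,0,0,0],[0.0014,0.0005,0,0,0,0],[0.0014,0.0005,0,0,0,0],[0,0,0,0,0,0],[0,0,0,0,0,0],[0,0,0,0,0,0],[0,0,0,0,0,0],[0,0,0,0,0,0],[0,0,0,0,0,0]]' -1
```

```text
time_s: 7.7
eef_pos: [0.4818, 0.1071, 0.0186]
eef_rot: [-0.0, 0.983, 0.181, -0.003]
wrist_force: [-8.5, -3.5, 4.2]
opening: 0.001
grasp_force: 4.8
```

```bash
python3 -m pendant '[[0.002,0.0008,0.003,0,0,0],[0.002,0.0008,0.003,0,0,0],[0.002,0.0008,0,0,0,0],[0.002,0.0008,0,0,0,0],[0.002,0.0008,0,0,0,0],[0,0,0,0,0,0],[0,0,0,0,0,0],[0,0,0,0,0,0],[0,0,0,0,0,0],[0,0,0,0,0,0]]' -1
```

```text
time_s: 8.95
eef_pos: [0.4821, 0.1082, 0.0188]
eef_rot: [-0.001, 0.983, 0.182, -0.004]
wrist_force: [-10.6, -2.8, 0.5]
opening: -0.006
grasp_force: 5.1
```

```bash
python3 -m pendant '[[0.002,0.0008,0,0,0,0],[0.002,0.0008,0,0,0,0],[0.002,0.0008,0,0,0,0],[0.002,0.0008,0,0,0,0],[0.002,0.0008,0,0,0,0],[0,0,0,0,0,0],[0,0,0,0,0,0],[0,0,0,0,0,0],[0,0,0,0,0,0],[0,0,0,0,0,0]]' -1
python3 - <<'E'
from h import *
from bench import ctrl
import pickle
o=ctrl.get_obs();print(o["wrist_force"]);c=wristcam(); pickle.dump(c,open("w2.pkl","wb"))
cv2.imwrite("pics/w2.png",c["color"])
E
```

```text
time_s: 10.2
eef_pos: [0.4823, 0.1086, 0.0186]
eef_rot: [-0.001, 0.983, 0.182, -0.006]
wrist_force: [-17.3, -4.8, 6.8]
opening: 0.005
grasp_force: 8.8
[-17.30225717  -4.78717829   6.81682337]
```

View pics/w2.png

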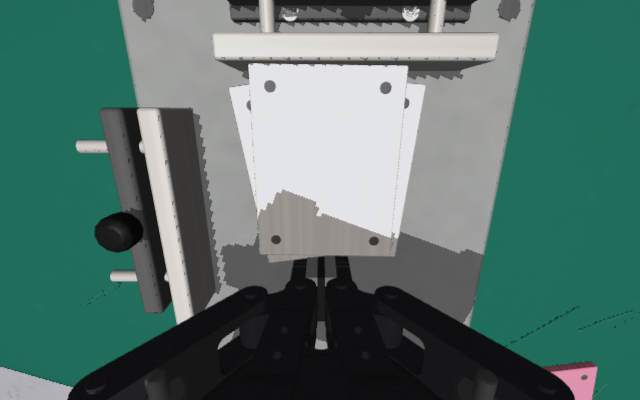

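The pile now bears on the far fence at about 18 N. The top blank's edges run straight with the fence, though blanks below still stick out at left and right. Next I'll back off and go round to the open side.

```bash
python3 -m pendant '[[-0.056,-0.0215,0,0,0,0],[0,0,0.3,0,0,0],[0.0471,-0.0251,0,0,0,0.1111],[0.0471,-0.0251,0,0,0,0.1111],[0.0471,-0.0251,0,0,0,0.1111],[0.0471,-0.0251,0,0,0,0.1111],[0.0471,-0.0251,0,0,0,0.1111],[0.0471,-0.0251,0,0,0,0.1111],[0.0471,-0.0251,0,0,0,0.1111],[0.0471,-0.0251,0,0,0,0.1111]]' -1
python3 -m pendant '[[0,0,0,0,0,0.1112],[0,0,-0.1,0,0,0],[0,0,-0.1,0,0,0],[0,0,-0.06,0,0,0],[0,0,-0.02,0,0,0],[0,0,-0.02,0,0,0],[0,0,0,0,0,0],[0,0,0,0,0,0],[0,0,0,0,0,0],[0,0,0,0,0,0]]' -1
python3 - <<'E'
from h import *
from bench import ctrl
import pickle
o=ctrl.get_obs();print(o["eef_pos"],rot(o["eef_rot"]).round(4).tolist(),o["wrist_force"]);p=o["eef_pos"]
w=np.radians(20.85);T=np.array([[np.cos(w),-np.sin(w)],[np.sin(w),np.cos(w)]]);print((p[:2]-[.513,.1187])@T)
E
```

```text
time_s: 11.5
eef_pos: [0.5539, 0.0642, 0.0812]
eef_rot: [0.001, 0.635, 0.773, 0.001]
wrist_force: [-0.2, 0.1, -0.1]
opening: -0.004
grasp_force: 0.0
time_s: 12.75
eef_pos: [0.5524, 0.0644, 0.0207]
eef_rot: [0.0, 0.567, 0.824, 0.0]
wrist_force: [0.2, -0.4, -0.2]
opening: -0.001
grasp_force: 0.0
[0.5524386  0.06444743 0.02069368] [[-0.3564, 0.9343, 0.0004], [0.9343, 0.3564, -0.0], [-0.0002, 0.0003, -1.0]] [ 0.19065242 -0.40699319 -0.17949971]
[ 0.01754626 -0.06473695]
```

```bash
python3 -m pendant '[[-0.0082,0.0215,-0.003,0,0,0],[-0.0082,0.0215,0,0,0,0],[-0.0082,0.0215,0,0,0,0],[-0.0082,0.0215,0,0,0,0],[-0.0082,0.0215,0,0,0,0],[-0.0082,0.0215,0,0,0,0],[-0.0082,0.0215,0,0,0,0],[-0.0082,0.0215,0,0,0,0],[-0.0082,0.0215,0,0,0,0],[-0.0082,0.0215,0,0,0,0]]' -1
python3 -m pendant '[[-0.0012,0.003,0,0,0,0],[-0.0012,0.003,0,0,0,0],[-0.0012,0.003,0,0,0,0],[-0.0012,0.003,0,0,0,0],[-0.0012,0.003,0,0,0,0],[-0.0012,0.003,0,0,0,0],[0,0,0,0,0,0],[0,0,0,0,0,0],[0,0,0,0,0,0],[0,0,0,0,0,0]]' -1
```

```text
time_s: 14.0
eef_pos: [0.5358, 0.1077, 0.0199]
eef_rot: [0.0, 0.567, 0.824, -0.0]
wrist_force: [-0.3, -1.5, 0.2]
opening: 0.003
grasp_force: 0.6
time_s: 15.25
eef_pos: [0.5346, 0.111, 0.02]
eef_rot: [0.0, 0.567, 0.824, 0.0]
wrist_force: [1.6, -3.0, 0.5]
opening: -0.0
grasp_force: 1.5
```

```bash
python3 -m pendant '[[-0.0008,0.002,0,0,0,0],[-0.0008,0.002,0,0,0,0],[-0.0008,0.002,0,0,0,0],[-0.0008,0.002,0,0,0,0],[-0.0008,0.002,0,0,0,0],[-0.0008,0.002,0,0,0,0],[-0.0008,0.002,0,0,0,0],[-0.0008,0.002,0,0,0,0],[0,0,0,0,0,0],[0,0,0,0,0,0]]' -1
```

```text
time_s: 16.5
eef_pos: [0.5333, 0.1142, 0.02]
eef_rot: [0.0, 0.567, 0.824, 0.0]
wrist_force: [3.3, -3.9, 1.8]
opening: 0.003
grasp_force: 2.3
```

```bash
python3 -m pendant '[[-0.0008,0.002,0,0,0,0],[-0.0008,0.002,0,0,0,0],[-0.0008,0.002,0,0,0,0],[-0.0008,0.002,0,0,0,0],[-0.0008,0.002,0,0,0,0],[-0.0008,0.002,0,0,0,0],[0,0,0,0,0,0],[0,0,0,0,0,0],[0,0,0,0,0,0],[0,0,0,0,0,0]]' -1
```

```text
time_s: 17.75
eef_pos: [0.5326, 0.1154, 0.0201]
eef_rot: [0.001, 0.567, 0.824, -0.001]
wrist_force: [2.8, -9.4, 2.8]
opening: 0.003
grasp_force: 4.7
```

```bash
python3 -m pendant '[[-0.0008,0.002,0,0,0,0],[-0.0008,0.002,0,0,0,0],[-0.0008,0.002,0,0,0,0],[-0.0008,0.002,0,0,0,0],[0,0,0,0,0,0],[0,0,0,0,0,0],[0,0,0,0,0,0],[0,0,0,0,0,0],[0,0,0,0,0,0],[0,0,0,0,0,0]]' -1
```

```text
time_s: 19.0
eef_pos: [0.5322, 0.1159, 0.0202]
eef_rot: [0.001, 0.567, 0.824, -0.001]
wrist_force: [2.7, -14.4, 3.6]
opening: -0.001
grasp_force: 7.3
```

```bash
python3 -m pendant '[[0.0178,-0.0468,0,0,0,0],[0,0,0.3,0,0,0],[-0.0476,0.0101,0,0,0,-0.1111],[-0.0476,0.0101,0,0,0,-0.1111],[-0.0476,0.0101,0,0,0,-0.1111],[-0.0476,0.0101,0,0,0,-0.1111],[-0.0476,0.0101,0,0,0,-0.1111],[-0.0476,0.0101,0,0,0,-0.1111],[-0.0476,0.0101,0,0,0,-0.1111],[-0.0476,0.0101,0,0,0,-0.1111]]' -1
python3 -m pendant '[[0,0,0,0,0,-0.1112],[0,0,-0.1,0,0,0],[0,0,-0.1,0,0,0],[0,0,-0.06,0,0,0],[0,0,-0.02,0,0,0],[0,0,-0.02,0,0,0],[0,0,0,0,0,0],[0,0,0,0,0,0],[0,0,0,0,0,0],[0,0,0,0,0,0]]' -1
python3 - <<'E'
from h import *
from bench import ctrl
import pickle
o=ctrl.get_obs();p=o["eef_pos"];w=np.radians(20.85);T=np.array([[np.cos(w),-np.sin(w)],[np.sin(w),np.cos(w)]]);print((p[:2]-[.513,.1187])@T)
c=wristcam(); pickle.dump(c,open("w3.pkl","wb"));cv2.imwrite("pics/w3.png",c["color"])
E
```

```text
time_s: 20.25
eef_pos: [0.4573, 0.1257, 0.0792]
eef_rot: [-0.001, 0.965, 0.264, -0.001]
wrist_force: [-0.2, -0.3, -0.2]
opening: -0.001
grasp_force: 0.0
time_s: 21.5
eef_pos: [0.4591, 0.1251, 0.0201]
eef_rot: [0.0, 0.983, 0.181, 0.0]
wrist_force: [0.2, -0.1, 0.5]
opening: 0.002
grasp_force: 0.0
[-0.04809907  0.02512508]
```

View pics/w3.png

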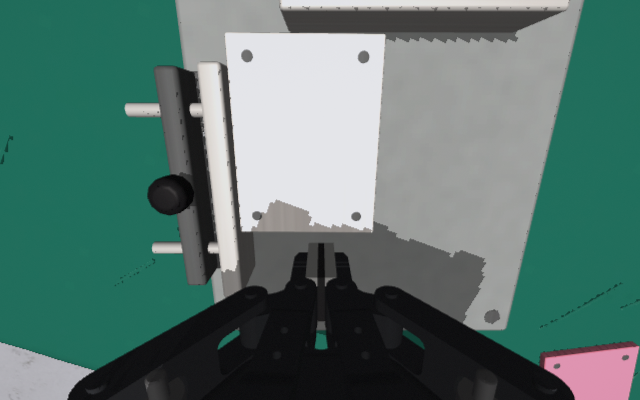

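The pile now looks like one flush stack against the side fence, with no lower edges showing around the top blank at (225–385, 33–230). There may still be a gap at the far fence, so I'll tap again.

```bash
python3 -m pendant '[[0.0061,0.0023,0,0,0,0],[0.0061,0.0023,0,0,0,0],[0.0061,0.0023,0,0,0,0],[0.0061,0.0023,0,0,0,0],[0.0061,0.0023,0,0,0,0],[0.0061,0.0023,0,0,0,0],[0.0061,0.0023,0,0,0,0],[0.0061,0.0023,0,0,0,0],[0.0061,0.0023,0,0,0,0],[0.0061,0.0023,0,0,0,0]]' -1
python3 -m pendant '[[0.002,0.0008,0,0,0,0],[0.002,0.0008,0,0,0,0],[0.002,0.0008,0,0,0,0],[0.002,0.0008,0,0,0,0],[0.002,0.0008,0,0,0,0],[0.002,0.0008,0,0,0,0],[0.002,0.0008,0,0,0,0],[0.002,0.0008,0,0,0,0],[0,0,0,0,0,0],[0,0,0,0,0,0]]' -1
```

```text
time_s: 22.8
eef_pos: [0.4713, 0.1297, 0.0199]
eef_rot: [0.0, 0.983, 0.181, 0.0]
wrist_force: [0.1, 0.3, 0.2]
opening: 0.002
grasp_force: 0.0
time_s: 24.05
eef_pos: [0.4744, 0.1309, 0.0199]
eef_rot: [0.0, 0.983, 0.181, 0.0]
wrist_force: [0.1, -1.0, -0.9]
opening: -0.001
grasp_force: 0.2
```

```bash
python3 -m pendant '[[0.002,0.0008,0,0,0,0],[0.002,0.0008,0,0,0,0],[0.002,0.0008,0,0,0,0],[0.002,0.0008,0,0,0,0],[0.002,0.0008,0,0,0,0],[0.002,0.0008,0,0,0,0],[0.002,0.0008,0,0,0,0],[0,0,0,0,0,0],[0,0,0,0,0,0],[0,0,0,0,0,0]]' -1
```

```text
time_s: 25.3
eef_pos: [0.4768, 0.132, 0.0197]
eef_rot: [-0.0, 0.983, 0.181, -0.0]
wrist_force: [-3.7, -1.0, 1.2]
opening: 0.002
grasp_force: 2.0
```

```bash
python3 -m pendant '[[0.002,0.0008,0,0,0,0],[0.002,0.0008,0,0,0,0],[0.002,0.0008,0,0,0,0],[0.002,0.0008,0,0,0,0],[0.002,0.0008,0,0,0,0],[0.002,0.0008,0,0,0,0],[0,0,0,0,0,0],[0,0,0,0,0,0],[0,0,0,0,0,0],[0,0,0,0,0,0]]' -1
```

```text
time_s: 26.55
eef_pos: [0.477, 0.1325, 0.0192]
eef_rot: [0.0, 0.983, 0.181, -0.003]
wrist_force: [-10.5, -5.3, 5.6]
opening: 0.005
grasp_force: 5.6
```

```bash
python3 -m pendant '[[0.002,0.0008,0.003,0,0,0],[0.002,0.0008,0,0,0,0],[0.002,0.0008,0,0,0,0],[0,0,0,0,0,0],[0,0,0,0,0,0],[0,0,0,0,0,0],[0,0,0,0,0,0],[0,0,0,0,0,0],[0,0,0,0,0,0],[0,0,0,0,0,0]]' -1
```

```text
time_s: 27.8
eef_pos: [0.477, 0.133, 0.0193]
eef_rot: [-0.0, 0.983, 0.182, -0.004]
wrist_force: [-12.2, -5.2, 5.6]
opening: -0.003
grasp_force: 6.7
```

```bash
python3 -m pendant '[[-0.056,-0.0215,0,0,0,0],[0,0,0.3,0,0,0],[0.0443,-0.0168,0,0,0,0.1111],[0.0443,-0.0168,0,0,0,0.1111],[0.0443,-0.0168,0,0,0,0.1111],[0.0443,-0.0168,0,0,0,0.1111],[0.0443,-0.0168,0,0,0,0.1111],[0.0443,-0.0168,0,0,0,0.1111],[0.0443,-0.0168,0,0,0,0.1111],[0.0443,-0.0168,0,0,0,0.1111]]' -1
python3 -m pendant '[[0,0,0,0,0,0.1112],[0,0,-0.1,0,0,0],[0,0,-0.1,0,0,0],[0,0,-0.06,0,0,0],[0,0,-0.02,0,0,0],[0,0,-0.02,0,0,0],[0,0,0,0,0,0],[0,0,0,0,0,0],[0,0,0,0,0,0],[0,0,0,0,0,0]]' -1
python3 - <<'E'
from h import *
from bench import ctrl
import pickle
o=ctrl.get_obs();p=o["eef_pos"];w=np.radians(20.85);T=np.array([[np.cos(w),-np.sin(w)],[np.sin(w),np.cos(w)]]);print((p[:2]-[.513,.1187])@T)
c=wristcam(); pickle.dump(c,open("w4.pkl","wb"));cv2.imwrite("pics/w4.png",c["color"])
E
```

```text
time_s: 29.05
eef_pos: [0.5418, 0.1023, 0.081]
eef_rot: [0.001, 0.635, 0.773, 0.001]
wrist_force: [-0.3, 0.2, 1.1]
opening: -0.001
grasp_force: 0.0
time_s: 30.3
eef_pos: [0.5406, 0.1023, 0.0207]
eef_rot: [0.0, 0.567, 0.824, 0.0]
wrist_force: [-0.5, -1.0, -0.3]
opening: -0.001
grasp_force: 0.0
[ 0.01996809 -0.02514793]
```

View pics/w4.png

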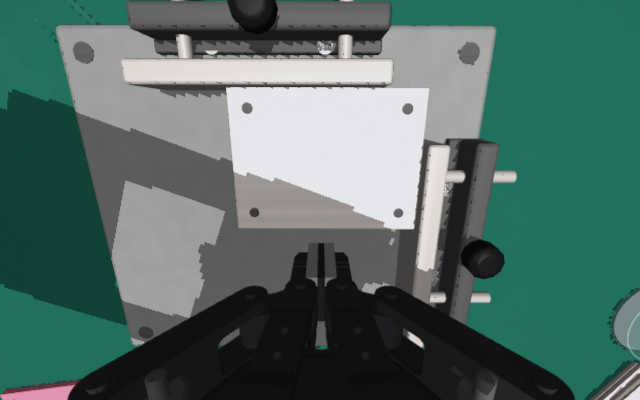

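Both edges look straight and the stack is flush, close to the far fence (right) and the side fence (top). Now the second tap against the side stop.

```bash
python3 -m pendant '[[-0.002,0.0052,-0.003,0,0,0],[-0.002,0.0052,0,0,0,0],[-0.002,0.0052,0,0,0,0],[-0.002,0.0052,0,0,0,0],[-0.002,0.0052,0,0,0,0],[-0.002,0.0052,0,0,0,0],[-0.002,0.0052,0,0,0,0],[-0.002,0.0052,0,0,0,0],[-0.002,0.0052,0,0,0,0],[-0.002,0.0052,0,0,0,0]]' -1
python3 -m pendant '[[-0.0008,0.002,0,0,0,0],[-0.0008,0.002,0,0,0,0],[-0.0008,0.002,0,0,0,0],[-0.0008,0.002,0,0,0,0],[-0.0008,0.002,0,0,0,0],[-0.0008,0.002,0,0,0,0],[-0.0008,0.002,0,0,0,0],[-0.0008,0.002,0,0,0,0],[0,0,0,0,0,0],[0,0,0,0,0,0]]' -1
```

```text
time_s: 31.6
eef_pos: [0.5364, 0.1128, 0.0199]
eef_rot: [-0.0, 0.567, 0.824, -0.0]
wrist_force: [-0.7, 0.1, 0.3]
opening: -0.001
grasp_force: 0.0
time_s: 32.85
eef_pos: [0.5352, 0.1159, 0.0199]
eef_rot: [0.0, 0.567, 0.824, 0.0]
wrist_force: [-0.1, -0.8, 0.1]
opening: 0.003
grasp_force: 0.0
```

```bash
python3 -m pendant '[[-0.0008,0.002,0,0,0,0],[-0.0008,0.002,0,0,0,0],[-0.0008,0.002,0,0,0,0],[-0.0008,0.002,0,0,0,0],[-0.0008,0.002,0,0,0,0],[-0.0008,0.002,0,0,0,0],[-0.0008,0.002,0,0,0,0],[0,0,0,0,0,0],[0,0,0,0,0,0],[0,0,0,0,0,0]]' -1
```

```text
time_s: 34.1
eef_pos: [0.5349, 0.1171, 0.0202]
eef_rot: [0.001, 0.567, 0.824, -0.001]
wrist_force: [3.0, -9.3, -0.0]
opening: 0.001
grasp_force: 4.7
```

```bash
python3 -m pendant '[[-0.0008,0.002,0,0,0,0],[-0.0008,0.002,0,0,0,0],[-0.0008,0.002,0,0,0,0],[-0.0008,0.002,0,0,0,0],[0,0,0,0,0,0],[0,0,0,0,0,0],[0,0,0,0,0,0],[0,0,0,0,0,0],[0,0,0,0,0,0],[0,0,0,0,0,0]]' -1
```

```text
time_s: 35.35
eef_pos: [0.5349, 0.1172, 0.0203]
eef_rot: [0.002, 0.567, 0.824, -0.001]
wrist_force: [4.1, -16.1, -0.4]
opening: -0.003
grasp_force: 8.2
```

```bash
python3 -m pendant '[[0.007,-0.0187,0,0,0,0],[0.007,-0.0187,0,0,0,0],[0.0178,-0.0468,0,0,0,0],[0.0178,-0.0468,0.1,0,0,0],[0.0178,-0.0468,0.1,0,0,0],[0.0178,-0.0468,0.1,0,0,0],[0,0,0.1,0,0,0],[0,0,0.1,0,0,0],[0,0,0,0,0,0],[0,0,0,0,0,0]]' -1
python3 - <<'E'
from h import *
import pickle
c=wristcam(); pickle.dump(c,open("w5.pkl","wb"));im=c["color"]
cv2.imwrite("pics/w5.png",im)
E
```

```text
time_s: 36.6
eef_pos: [0.55, 0.0753, 0.1191]
eef_rot: [-0.0, 0.567, 0.824, -0.0]
wrist_force: [-0.6, 0.3, -0.1]
opening: 0.006
grasp_force: 0.0
```

View pics/w5.png

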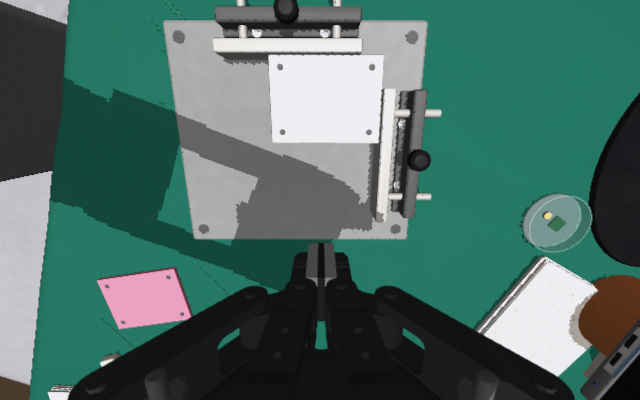

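The pile reads as one flush block against the side fence (top) and the far fence (right). I'll do one close check, with a number for the squareness.

```bash
python3 - <<'E'
from h import *
import pickle
from bench import camera
c=pickle.load(open("w5.pkl","rb"));im=c["color"];s=camera("side")["color"]
a=cv2.resize(im[40:155,255:400],(755//1,600))[:, :]; a=cv2.resize(a,(430,341)); b=cv2.resize(s[190:265,225:340],None,fx=3.2,fy=3.2,interpolation=cv2.INTER_CUBIC)
H=max(a.shape[0],b.shape[0]);o=np.zeros((H,a.shape[1]+b.shape[1],3),np.uint8);o[:a.shape[0],:a.shape[1]]=a;o[:b.shape[0],a.shape[1]:]=b;cv2.imwrite("pics/f.png",o)
g=cv2.cvtColor(im,cv2.COLOR_BGR2GRAY);m=(g>200).astype(np.uint8);n,l,st,_=cv2.connectedComponentsWithStats(m);k=l[100,325];print(st[k])
q=cv2.findContours((l==k).astype(np.uint8),0,1)[0][0][:,0]
w=np.radians(20.85);T=np.array([[np.cos(w),-np.sin(w)],[np.sin(w),np.cos(w)]])
P=(ray(c,q,.035)[:,:2]-[.513,.1187])@T*1000
r=cv2.minAreaRect(P.astype(np.float32));print(r)
lo,hi=P.min(0),P.max(0)
for ax in(0,1):
  for v in(lo[ax],hi[ax]):
    e=P[(abs(P[:,ax]-v)<2.5)&(P[:,1-ax]>lo[1-ax]+6)&(P[:,1-ax]<hi[1-ax]-6)];f=np.polyfit(e[:,1-ax],e[:,ax],1);print(ax,v.round(1),len(e),np.degrees(f[0]).round(2))
E
```

```text
[ 269   55  115   88 9586]
((23.388545989990234, 32.53919219970703), (79.4112548828125, 58.741294860839844), 0.031172722578048706)
0 -16.3 69 -0.11
0 63.1 69 0.29
1 3.1 90 0.04
1 61.9 98 0.05
```

View pics/f.png

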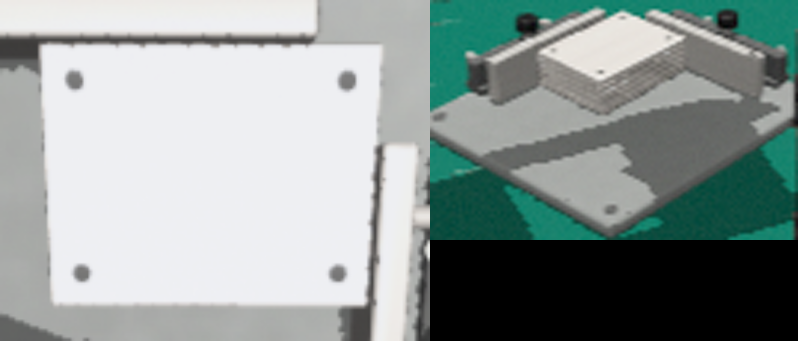

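The side view shows five even edges flush at the front corner. The top blank is square to the tray within about 0.3° and sits at both fences, so I'm handing in.

```bash
python3 -c "
from bench import ctrl
print(ctrl.hand_in())"
```

```text
the job is handed in; nothing more can be done
None
```

Job handed in at about 37 s: two rounds of taps left all five blanks flush, the top one measuring square to the tray within about 0.3°, at both fences; readings after each tap were 13–18 N, and the arm is clear and never went near the dish, stamp or vial.

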